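# Weigh the boxed-in reagent bottle

### The arm

A 6-joint arm with a two-finger parallel gripper is mounted at the origin on a cart in front of the work surface, level with it; the furniture and walls round the work are solid. World frame = base frame: x ahead of the robot, y to its left, z up, the work surface at z = 0. Lengths are in m, angles in rad, forces in N, time in s.
With the tool pointing down it reaches from about 0.25 to 0.725 m from the base axis. Payload 4 kg.
Tool frame: the origin (TCP) lies where the fingers leave the gripper's body, on its centre line; the fingertips stand 73 mm ahead of it and the grasp point (between the pads) lies 54 mm ahead of it (bot.tips_ahead is the z of the fingertips in the tool frame, in m); z points along the fingers, y is the direction in which the jaws open and shut (so a half turn about z gives the same grasp; the last joint's range is limited). The gripper opens to 85 mm and grips with 20 to 120 N. Pads are 22 mm wide; open, the fingers measure 114 mm over their backs; the gripper's body (76 mm by 85 mm) begins 54 mm behind the grasp point. The pads swing forward as they close: fully open they stand 13 mm farther back than shut.
Start: joints at [-1.129, 0.241, 0.005, 1.335, 0, 1.571], TCP at [0.214, -0.452, 0.304] pointing down, gripper open.
Joint ranges: [-2.72, 2.72], [-1.05, 1.87], [-1.09, 1.28], [-1.99, 2.15], [-1.42, 1.44], [-3.14, 3.14]. Speed limits (rad/s): [2.79, 2.79, 3.14, 3.14, 3.14, 3.14].

### API

Orientations are given as a unit quaternion [x, y, z, w].
In Python, from workcell import readout, camera, get_calibration, order, bot gives the robot as it stands.
- The arm moves only by the tool send_rows, never from a script. Its argument "moves" is a list of rows, each a list of 3 entries, a list of its own where there are three numbers: the shift along the tool's x, y, z in mm, then the turn, a rotation vector about the tool's x, y, z in rad, then the finger opening in mm, from 0 to 85.4. In form: [[[dx, dy, dz], [ax, ay, az], grip], ...]. A call has 1 to 12 rows; each row is the pose to reach, as a shift and turn from the pose measured when the call began, along the tool's axes at that moment; what a row does not reach only later rows make up. A row lasts 1/12 s, in which the tool goes at most 41.7 mm and 7.16 degrees, less where a joint would pass 70% of its speed; a pose out of reach is approached as far as the arm can. A call with a gripper value outside its range is refused whole. The fingers move at their own pace and stop on an object; the grip force is fixed at half the most. Time passes only in rows, so rows that repeat a pose let the fingers close. It gives the time, the measured TCP pose, the force and the opening at its end, in the units of the state.
- readout.get_obs(): the state, without advancing time (a new reading comes with each control period).
- camera(name): name is "scene" or "top"; returns the picture (480x640x3 uint8, red, green, blue); there is no depth.
- get_calibration(name): a dict with "fx", "fy", "cx", "cy" (pixels), "k1" (the pictures are not rectified: a ray, as slopes to the right and down, at radius r is drawn at 1 + k1 r^2 times it, then the intrinsics apply), "R" (3x3) and "t" (3): a world point X has camera coordinates R X + t. Camera axes: x right, y down, z forward; pixel columns grow to the right and rows downward; lengths in m; the calibration is good to about 2 mm. A picture is of the moment at which its call begins. get_calibration takes no time and is no camera call.
- order.job_done(): hands the job in, once; it reports no verdict.
The state is a dict: "clock": time; "joint_pos": joint angles; "joint_vel": joint speeds; "tau": joint torques, N m; "eef_pos": TCP position; "tool_rot": TCP orientation; "ft_force": force on the tool from outside, world axes, zero at the start; "ft_torque": the same for the moment, N m; "grip_width": finger opening in m.
Only numpy, scipy, OpenCV 4.12 (cv2) and the standard library are available. Lean on these libraries where they do the work, as an engineer would, in place of code of your own. Each camera call takes 0.05 s, during which the arm holds its last target. There are 200 camera calls.

### The job

The smallest of the three reagent bottles in the caddy has to go on the balance, but the two bigger bottles standing on either side of it leave no room for fingers. First move both bigger bottles out, upright, onto the parking tray; then stand the smallest bottle in the middle of the balance pan, and only after that put each bigger bottle back upright in the middle of the very seat it came from. Do not tip any bottle over, and leave the cuvette block, the pen and the small standing tube where they are.

Things in the scene. Friction and masses are not known exactly. Their poses are not given: they have to be found in the camera images.
- bottle_large: largest bottle: brown glass-like round reagent bottle with a black screw cap, body 58 mm diameter up to about 94 mm (shoulder rounded above about 75 mm), cap 40 mm diameter, 106 mm high in all, about 0.16 kg. Starts in one of the two end seats of the caddy. Origin: centre of its underside; z up.
- bottle_medium: middle-sized bottle: white round reagent bottle with a blue screw cap, body 48 mm diameter up to about 79 mm (shoulder rounded above about 62 mm), cap 33 mm diameter, 89 mm high in all, about 0.09 kg. Starts in the other end seat of the caddy. Origin: centre of its underside; z up.
- bottle_small: smallest bottle: white round reagent bottle with a red screw cap, body 42 mm diameter up to about 68 mm (shoulder rounded above about 53 mm), cap 29 mm diameter, 77 mm high in all, about 0.06 kg. Always starts in the middle seat of the caddy, between the guards. Origin: centre of its underside; z up.
- caddy: fixed grey caddy: base 88 (x) x 192 (y) mm, 10 mm thick, bottles stand on it. Seats (thin dark rings, 63 mm, flush) at y = -54, 0, +54 mm. Upright guards at x = -30.5 and +30.5 mm flank the middle seat: 5 mm thick, 52 mm long, 83 mm above the bench; so grip the middle bottle along y, end seats emptied first; the end bottles along x. Origin: centre of underside, x roughly away from the robot.
- tray: fixed aluminium parking tray, 124 (x) x 214 (y) mm, floor 4 mm above the bench, rim 5 mm wide and 12 mm high all round; both bigger bottles fit side by side along its y axis (say at y = -48 and +48 mm). Left or right of the caddy. Origin: centre of its underside, x roughly away from the robot.
- balance: fixed bench balance: white housing 164 (x) x 146 (y) mm, 36 mm high, with a rigid round steel pan, 90 mm diameter, top 50 mm above the bench; small display and two keys on the robot's side. Left or right of the caddy. Origin: on the bench below the pan's centre (housing from x = -107 to +57 mm), x roughly away from the robot.
- block: bystander, not to be moved: grey cuvette block 46 x 47 mm, 62 mm high, with two thin rods standing out of it to 141 mm. Origin: centre of its underside.
- pen: bystander, not to be moved: red pen lying near the bench's front edge, 145 x 12 x 9 mm. Origin: centre of its underside, its y axis along the pen.
- tube: bystander, not to be moved: small sample tube standing upright, 13 mm diameter, 44 mm high. Origin: centre of its underside.
Mind the look-alikes: they are no part of the job. What is shaped like the bottle_large but green is not meant.

How it is judged:
By the outcome, as a careful person would: the job done as asked, in the order asked, and still so for the second after the job is handed in, with the robot touching nothing.
It also fails if it takes over 149 s, if anything falls off the work surface, if the arm or the gripper's body presses on something with over 40 N, if the wrist force passes 120 N, or if a joint passes its speed limit or range.

## Working session

There is one attempt and no reset: what is moved stays moved. The work goes in short steps, Python scripts to look and compute and a tool call to move; the robot and the scene stay as the last step left them, time stands still between calls to the robot, and variables do not carry over. Pictures are saved under pics/ and viewed, about 12 in all and at most 16, crops included, and the job is handed in when it is done.

Besides the shell and the picture viewer there is one more tool, called after "Call:" by a JSON object that holds its "name" and its "arguments", one argument or row to a line. send_rows: Moves the arm, as the interface text tells. Its arguments: {"type":"object","properties":{"moves":{"type":"array","items":{"type":"array"}}},"required":["moves"]}

```bash
mkdir -p pics; ls
cat > h.py <<'E'
import numpy as np, cv2
from workcell import readout, camera, get_calibration, order, bot
def shot(n,f):
    im=np.ascontiguousarray(camera(n)[:,:,::-1]); cv2.imwrite('pics/'+f,im); return im
def K(n):
    c=get_calibration(n); return c,np.array(c['R']),np.array(c['t'])
def proj(n,X):
    c,R,t=K(n); p=np.atleast_2d(X)@R.T+t; s=p[:,:2]/p[:,2:]; s=s*(1+c['k1']*(s**2).sum(1,keepdims=True))
    return s*[c['fx'],c['fy']]+[c['cx'],c['cy']]
def unproj(n,uv,z):
    c,R,t=K(n); d=(np.atleast_2d(uv).astype(float)-[c['cx'],c['cy']])/[c['fx'],c['fy']]; s=d.copy()
    for _ in range(20): s=d/(1+c['k1']*(s**2).sum(1,keepdims=True))
    r=np.c_[s,np.ones(len(s))]@R; o=-R.T@t
    return o+r*((z-o[2])/r[:,2])[:,None]
E
python3 - <<'E'
from h import *
shot('top','t0.png');shot('scene','s0.png')
for n in('top','scene'):
    c,R,t=K(n);print(n,c['fx'],c['k1'],(-R.T@t).round(3),R.round(2).tolist())
o=readout.get_obs();print(o['eef_pos'],o['tool_rot'],o['clock'],o['grip_width'],o['joint_pos'])
E
```

```text
pics
top 619.9954286777495 0.005195335846154588 [0.33  0.013 1.537] [[-0.01, -1.0, 0.01], [-0.99, 0.0, -0.12], [0.12, -0.01, -0.99]]
scene 442.26125861312806 0.031253547863346894 [0.118 0.579 0.679] [[-0.82, -0.57, 0.01], [-0.39, 0.56, -0.73], [0.41, -0.61, -0.68]]
[ 0.21358493 -0.4515983   0.30311239] [ 9.75707185e-01  2.19076702e-01 -2.03524678e-04 -9.20332442e-04] 0.1 0.08476586846788088 [-1.12902204e+00  2.41311950e-01  3.85289370e-03  1.33522240e+00
  6.15729115e-06  1.57083424e+00]
```

View pics/t0.png

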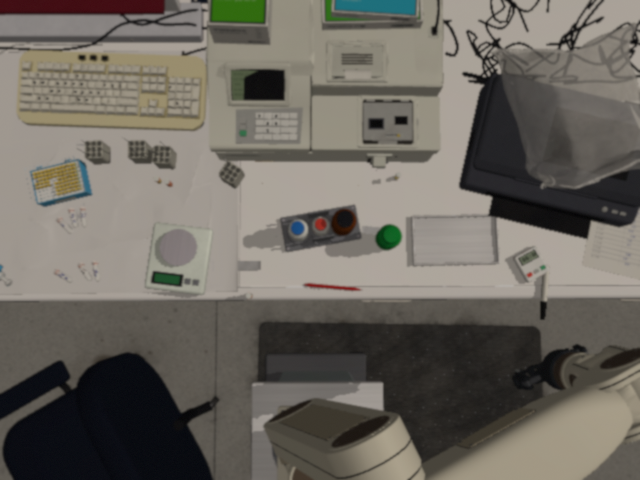

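View pics/s0.png

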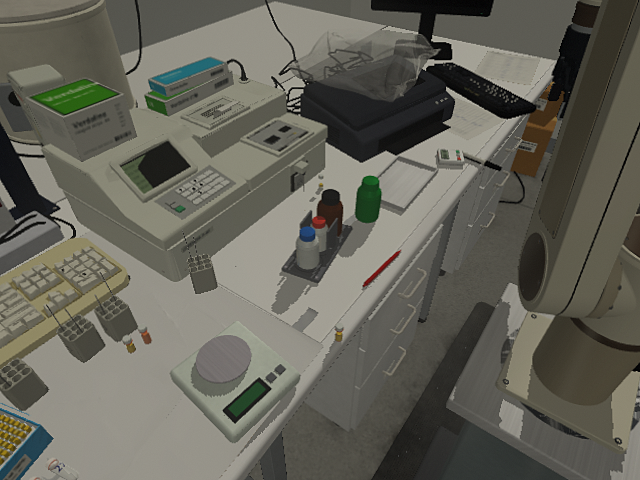

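Top view: blue cap (298,229), red (320,225) and brown/black (344,220) in the caddy. The green look-alike is at (388,237), the tray at (451,240), the pan at (175,248) and the pen at (332,287). Candidates for bottle_large are brown (344,220), which sits in the caddy and is the one meant, and green (388,237), which is the decoy. I'll confirm this in an enlarged crop and measure.

Run:
```python
from h import *
t=cv2.imread('pics/t0.png');s=cv2.imread('pics/s0.png')
a=cv2.resize(t[190:270,260:400],None,fx=5.5,fy=5.5,interpolation=cv2.INTER_CUBIC)
cv2.imwrite('pics/t0c.png',a)
b=cv2.resize(s[170:350,260:420],None,fx=3.3,fy=3.3,interpolation=cv2.INTER_CUBIC)
cv2.imwrite('pics/s0c.png',b)
for nm,uv,z in[('blue',(298,229),.099),('red',(320,225),.087),('brown',(344,220),.116),('green',(388,237),.106),('pan',(175.5,248),.05),
 ('tray',(452,240.5),.012),('pen',(332,287),.009),('blk',(231,174),.062)]:
  print(nm,unproj('top',uv,z).round(4))
for nm,uv,z in[('blue',(307,232),.099),('red',(319,221),.087),('brown',(331,196),.116),('green',(371,182),.106),('pan',(223,357),.05),('tube',(338,340),0),('t2',(321,190),0),('tray',(406,183),.01),('pen',(382,269),.005)]:
  print('S',nm,unproj('scene',uv,z).round(4), proj('top',unproj('scene',uv,z)).round())
```

```text
blue [[0.5122 0.0447 0.099 ]]
red [[ 0.523 -0.007  0.087]]
brown [[ 0.5305 -0.0622  0.116 ]]
green [[ 0.4916 -0.1646  0.106 ]]
pan [[0.4736 0.3403 0.05  ]]
tray [[ 0.4928 -0.3346  0.012 ]]
pen [[ 0.3796 -0.0366  0.009 ]]
blk [[0.6517 0.2074 0.062 ]]
S blue [[0.5137 0.0499 0.099 ]] [[296. 228.]]
S red [[ 0.5219 -0.0036  0.087 ]] [[319. 225.]]
S brown [[ 0.5286 -0.0574  0.116 ]] [[342. 221.]]
S green [[ 0.4916 -0.1641  0.106 ]] [[388. 237.]]
S pan [[0.4771 0.334  0.05  ]] [[178. 247.]]
S tube [[0.3588 0.1688 0.    ]] [[249. 296.]]
S t2 [[ 0.6488 -0.1952  0.    ]] [[394. 180.]]
S tray [[ 0.4771 -0.3376  0.01  ]] [[453. 247.]]
S pen [[ 0.3785 -0.0315  0.005 ]] [[330. 287.]]
```

View pics/t0c.png

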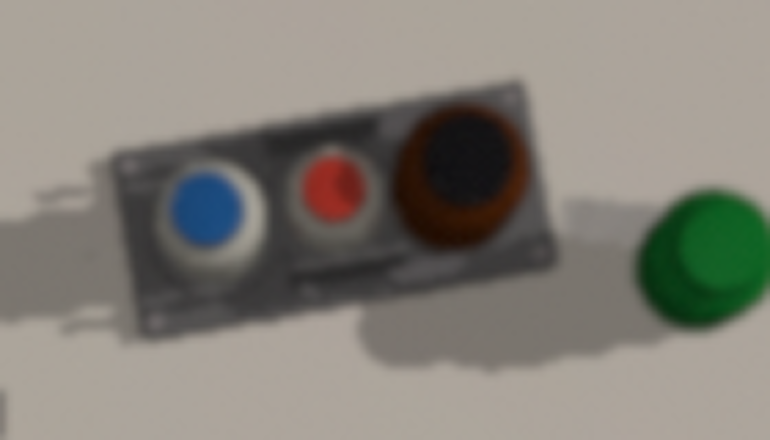

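View pics/s0c.png

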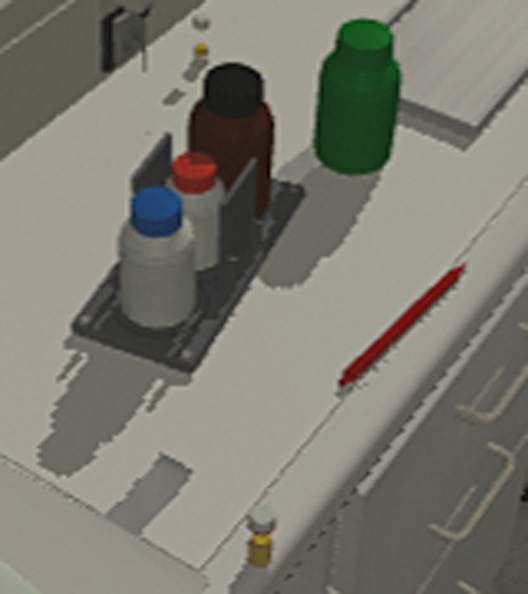

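The brown bottle next to the red one is bottle_large; green is the decoy. Next I'll measure both views precisely by segmentation.

```bash
cat > seg.py <<'E'
from h import *
def cent(im,m,roi):
    x0,y0,x1,y1=roi; k=np.zeros(m.shape,np.uint8); k[y0:y1,x0:x1]=1; m=(m&(k>0)).astype(np.uint8)
    n,l,st,c=cv2.connectedComponentsWithStats(m); i=1+np.argmax(st[1:,4]); return c[i],st[i,4]
def caps(im,roi):
    f=im.astype(int);b,g,r=f[...,0],f[...,1],f[...,2]
    return {'blue':cent(im,(b>r+40)&(b>g+15),roi),'red':cent(im,(r>g+60)&(r>b+60),roi)}
E
python3 - <<'E'
from seg import *
t=cv2.imread('pics/t0.png');s=cv2.imread('pics/s0.png')
for n,im,roi in(('top',t,(275,205,362,245)),('scene',s,(285,180,350,275))):
    for k,(c,a) in caps(im,roi).items():
        zt={'blue':.099,'red':.087}[k]
        if n=='scene': zt-=.005
        print(n,k,c.round(1),a,unproj(n,c,zt).round(4))
print('black',unproj('top',(344.9,218.5),.116).round(4))
cc=unproj('top',[(280.9,218.2),(354.9,204.9),(360.9,238.2),(285.5,251.5)],.01);print('caddy corners',cc.round(4).tolist(),cc.mean(0).round(4))
e=(cc[0]+cc[3]-cc[1]-cc[2])/2;print('len',np.linalg.norm(e),'yaw',np.arctan2(-e[0],e[1]))
def big(im,name):
    cv2.imwrite('pics/'+name,im)
A=cv2.resize(t[215:300,140:215],None,fx=5,fy=5,interpolation=cv2.INTER_CUBIC);B=cv2.resize(t[205:290,400:500],None,fx=4,fy=5*4//4-1,interpolation=cv2.INTER_CUBIC)
B=cv2.resize(t[205:290,400:502],(408,425),interpolation=cv2.INTER_CUBIC)[:, :] if 0 else cv2.resize(t[205:290,400:485+17],(408,340),interpolation=cv2.INTER_CUBIC)
B=cv2.copyMakeBorder(B,0,85,0,0,cv2.BORDER_CONSTANT); big(np.hstack([A,B]),'t0d.png')
C=cv2.resize(s[310:450,160:310],None,fx=4,fy=4,interpolation=cv2.INTER_CUBIC);
E
```

```text
top blue [297.1 227.5] 127 [[0.5157 0.0467 0.099 ]]
top red [320.  223.9] 89 [[ 0.5255 -0.0069  0.087 ]]
scene blue [307.  233.3] 191 [[0.5147 0.0486 0.094 ]]
scene red [317.9 221.9] 97 [[ 0.5256 -0.0048  0.082 ]]
black [[ 0.534  -0.0643  0.116 ]]
caddy corners [[0.5507, 0.0891, 0.01], [0.5834, -0.0954, 0.01], [0.4998, -0.1092, 0.01], [0.4675, 0.0776, 0.01]] [ 0.5254 -0.0095  0.01  ]
len 0.18846812399431478 yaw 0.1732175879413165
```

View pics/t0d.png

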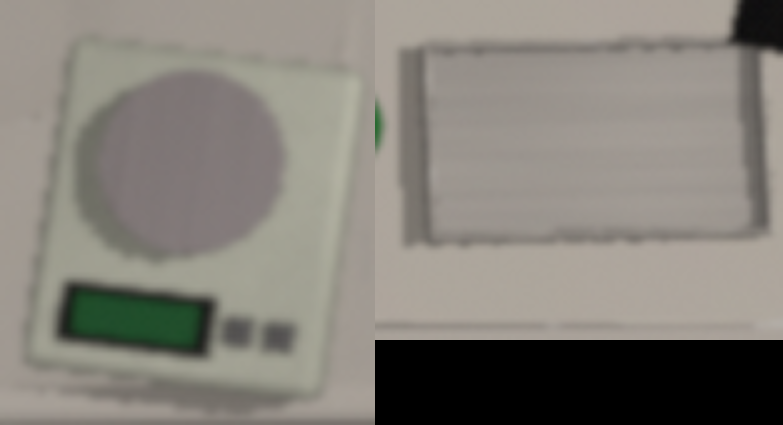

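Pan centre is at about (178.3,247.5) in the top view, the tray outline centre at about (454.5,240). Next is a delta helper and the first move.

```bash
cat > d.py <<'E'
from h import *
from scipy.spatial.transform import Rotation as Ro
def deltas(W):
    o=readout.get_obs(); R=Ro.from_quat(o['tool_rot']); p=np.array(o['eef_pos'])
    print('t',round(o['clock'],2),'p',p.round(4),'psi',round(np.arctan2(*R.as_matrix()[1::-1,0]),3),'zax',R.as_matrix()[:,2].round(3),'w',round(o['grip_width']*1e3,1),'F',np.round(o['ft_force'],1),'q',np.round(o['joint_pos'],2))
    for x,y,z,psi in W:
        T=Ro.from_matrix(np.array([[np.cos(psi),np.sin(psi),0],[np.sin(psi),-np.cos(psi),0],[0,0,-1]]).T)
        T=Ro.from_matrix(np.c_[[np.cos(psi),np.sin(psi),0],[np.sin(psi),-np.cos(psi),0],[0,0,-1]])
        print((R.inv().apply(np.array([x,y,z])-p)*1e3).round(1).tolist(),(R.inv()*T).as_rotvec().round(3).tolist())
E
python3 - <<'E'
from d import *
print('pan',unproj('top',(178.3,247.5),.05).round(4),'tray',unproj('top',(454.5,240.3),.012).round(4))
print(unproj('top',[(412.2,216.2),(494.2,215.5),(498.2,264.2),(413.7,265.7)],.008).round(3).tolist())
deltas([(.535,-.061,.28,1.751),(.535,-.061,.124,1.751)])
E
```

```text
pan [[0.4748 0.3336 0.05  ]] tray [[ 0.4933 -0.3408  0.012 ]]
[[0.555, -0.238, 0.008], [0.556, -0.443, 0.008], [0.434, -0.448, 0.008], [0.431, -0.239, 0.008]]
t 0.1 p [ 0.2136 -0.4516  0.3031] psi 0.442 zax [-0.001  0.002 -1.   ] w 84.8 F [-0.   0.7 -0.4] q [-1.13  0.24  0.    1.34  0.    1.57]
[457.5, -215.7, 23.5] [-0.002, -0.001, -1.309]
[457.5, -215.4, 179.5] [-0.002, -0.001, -1.309]
```

Call:
{"name": "send_rows", "arguments": {
  "moves": [
    [[38,-18,2],[0,0,-0.11],85],
    [[76,-36,4],[0,0,-0.22],85],
    [[114,-54,6],[0,0,-0.33],85],
    [[152,-72,8],[0,0,-0.44],85],
    [[191,-90,10],[0,0,-0.55],85],
    [[229,-108,12],[0,0,-0.66],85],
    [[267,-126,14],[0,0,-0.77],85],
    [[305,-144,16],[0,0,-0.88],85],
    [[343,-162,18],[0,0,-0.99],85],
    [[381,-180,20],[0,0,-1.1],85],
    [[419,-198,22],[0,0,-1.2],85],
    [[457.5,-215.6,23],[0,0,-1.309],85]
  ]
}}

```text
clock: 1.1
eef_pos: [0.5313, -0.064, 0.28]
tool_rot: [0.639, 0.77, -0.0, -0.001]
ft_force: [0.5, -0.7, -0.2]
grip_width: 0.0852
```

Run:
```python
from d import *
deltas([(.535,-.061,.28,1.751),(.535,-.061,.124,1.751)])
```

```text
t 1.1 p [ 0.5313 -0.064   0.28  ] psi 1.756 zax [-0.002  0.002 -1.   ] w 85.2 F [ 0.5 -0.7 -0.2] q [-0.12  0.32  0.05  1.3   0.    1.26]
[2.3, 4.2, 0.0] [-0.002, -0.002, 0.005]
[2.0, 4.4, 156.0] [-0.002, -0.002, 0.005]
```

Call:
{"name": "send_rows", "arguments": {
  "moves": [
    [[2,4.3,20],[0,0,0.005],85],
    [[2,4.3,45],[0,0,0.005],85],
    [[2,4.3,70],[0,0,0.005],85],
    [[2,4.3,95],[0,0,0.005],85],
    [[2,4.3,115],[0,0,0.005],85],
    [[2,4.3,130],[0,0,0.005],85],
    [[2,4.3,142],[0,0,0.005],85],
    [[2,4.3,150],[0,0,0.005],85],
    [[2,4.3,156],[0,0,0.005],85],
    [[2,4.3,156],[0,0,0.005],85]
  ]
}}

```text
clock: 1.93
eef_pos: [0.5341, -0.0609, 0.1227]
tool_rot: [0.641, 0.768, -0.001, -0.002]
ft_force: [0.6, -0.1, 0.0]
grip_width: 0.0849
```

Run:
```python
from d import *
deltas([(.535,-.061,.124,1.751)])
t=shot('top','t1.png');s=shot('scene','s1.png')
a=cv2.resize(t[170:270,270:400],(520,400),interpolation=cv2.INTER_CUBIC);b=cv2.resize(s[120:320,260:400],(280,400),interpolation=cv2.INTER_CUBIC)
cv2.imwrite('pics/c1.png',np.hstack([a,b]))
```

```text
t 1.93 p [ 0.5341 -0.0609  0.1227] psi 1.751 zax [-0.005  0.002 -1.   ] w 84.9 F [ 0.6 -0.1  0. ] q [-0.11  0.46 -0.18  0.94  0.    1.28]
[-0.2, 0.9, -1.3] [-0.004, -0.003, 0.0]
```

View pics/c1.png

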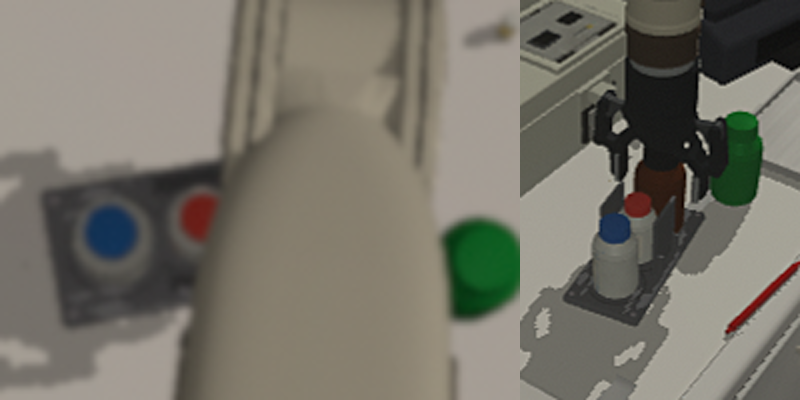

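The fingers straddle the brown bottle, clear of red and green. Closing.

Call:
{"name": "send_rows", "arguments": {
  "moves": [
    [[0,0,0],[0,0,0],70],
    [[0,0,0],[0,0,0],62],
    [[0,0,0],[0,0,0],58],
    [[0,0,0],[0,0,0],50],
    [[0,0,0],[0,0,0],45],
    [[0,0,0],[0,0,0],45],
    [[0,0,0],[0,0,0],45],
    [[0,0,0],[0,0,0],45]
  ]
}}

```text
clock: 2.7
eef_pos: [0.5354, -0.0612, 0.1256]
tool_rot: [0.641, 0.768, 0.0, -0.0]
ft_force: [-2.3, 0.3, 5.0]
grip_width: 0.055
```

Run:
```python
from d import *
deltas([(.535,-.061,.26,1.751)])
```

```text
t 2.7 p [ 0.5354 -0.0612  0.1256] psi 1.751 zax [-0.     0.001 -1.   ] w 55.0 F [-2.3  0.3  5. ] q [-0.11  0.46 -0.17  0.94  0.    1.28]
[0.4, -0.4, -134.4] [0.0, -0.001, 0.0]
```

Call:
{"name": "send_rows", "arguments": {
  "moves": [
    [[0,0,-5],[0,0,0],45],
    [[0,0,-12],[0,0,0],45],
    [[0,0,-20],[0,0,0],45],
    [[0,0,-25],[0,0,0],45],
    [[0,0,-25],[0,0,0],45],
    [[0,0,-25],[0,0,0],45]
  ]
}}

```text
clock: 3.2
eef_pos: [0.5358, -0.0612, 0.1512]
tool_rot: [0.641, 0.768, 0.001, 0.0]
ft_force: [0.6, -0.4, -2.2]
grip_width: 0.0547
```

Run:
```python
from d import *
deltas([(.535,-.061,.27,1.751)])
s=shot('scene','s2.png')
cv2.imwrite('pics/c2.png',cv2.resize(s[120:300,270:400],None,fx=3.3,fy=3.3,interpolation=cv2.INTER_CUBIC))
```

```text
t 3.2 p [ 0.5358 -0.0612  0.1512] psi 1.751 zax [ 0.001  0.001 -1.   ] w 54.7 F [ 0.6 -0.4 -2.2] q [-0.11  0.43 -0.14  1.    0.    1.28]
[0.5, -0.6, -118.8] [0.001, -0.001, 0.0]
```

View pics/c2.png

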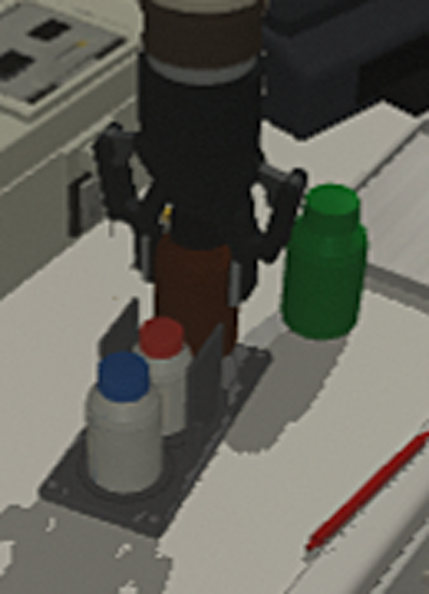

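Call:
{"name": "send_rows", "arguments": {
  "moves": [
    [[0,-0.6,-15],[0,0,0],45],
    [[0,-0.6,-35],[0,0,0],45],
    [[0,-0.6,-58],[0,0,0],45],
    [[0,-0.6,-82],[0,0,0],45],
    [[0,-0.6,-102],[0,0,0],45],
    [[0,-0.6,-115],[0,0,0],45],
    [[0,-0.6,-119],[0,0,0],45],
    [[0,-0.6,-119],[0,0,0],45]
  ]
}}

```text
clock: 3.92
eef_pos: [0.5353, -0.0615, 0.2704]
tool_rot: [0.641, 0.768, 0.001, 0.0]
ft_force: [-0.1, -0.3, -1.4]
grip_width: 0.055
```

Run:
```python
from d import *
deltas([(.494,-.390,.27,1.6),(.494,-.390,.12,1.6)])
```

```text
t 3.92 p [ 0.5353 -0.0615  0.2704] psi 1.751 zax [ 0.002  0.001 -1.   ] w 55.0 F [-0.1 -0.3 -1.4] q [-0.11  0.33  0.04  1.28  0.    1.28]
[-315.8, -99.5, -0.0] [0.002, -0.001, 0.151]
[-315.9, -99.8, 150.0] [0.002, -0.001, 0.151]
```

Call:
{"name": "send_rows", "arguments": {
  "moves": [
    [[-12,-4,0],[0,0,0.01],45],
    [[-36,-11,0],[0,0,0.02],45],
    [[-68,-21,0],[0,0,0.03],45],
    [[-102,-32,0],[0,0,0.05],45],
    [[-137,-43,0],[0,0,0.07],45],
    [[-172,-54,0],[0,0,0.09],45],
    [[-207,-65,0],[0,0,0.11],45],
    [[-242,-76,0],[0,0,0.12],45],
    [[-272,-86,0],[0,0,0.14],45],
    [[-296,-93,0],[0,0,0.15],45],
    [[-310,-98,0],[0,0,0.151],45],
    [[-316,-99.6,0],[0,0,0.151],45]
  ]
}}

```text
clock: 4.92
eef_pos: [0.4923, -0.3926, 0.2678]
tool_rot: [0.698, 0.716, 0.001, -0.001]
ft_force: [0.3, 0.3, -2.8]
grip_width: 0.0547
```

Run:
```python
from d import *
deltas([(.494,-.390,.12,1.6)])
```

```text
t 4.92 p [ 0.4923 -0.3926  0.2678] psi 1.597 zax [-0.001  0.003 -1.   ] w 54.7 F [ 0.3  0.3 -2.8] q [-0.67  0.52  0.32  1.38  0.    0.87]
[2.2, 1.9, 147.8] [-0.001, -0.003, -0.003]
```

Call:
{"name": "send_rows", "arguments": {
  "moves": [
    [[2,2,12],[0,0,0],45],
    [[2,2,32],[0,0,0],45],
    [[2,2,56],[0,0,0],45],
    [[2,2,80],[0,0,0],45],
    [[2,2,102],[0,0,0],45],
    [[2,2,120],[0,0,0],45],
    [[2,2,132],[0,0,0],45],
    [[2,2,140],[0,0,0],45],
    [[2,2,143],[0,0,0],45],
    [[2,2,144],[0,0,0],45],
    [[2,2,144],[0,0,0],45]
  ]
}}

```text
clock: 5.83
eef_pos: [0.4945, -0.39, 0.1242]
tool_rot: [0.698, 0.716, 0.001, -0.001]
ft_force: [-0.6, -0.7, -2.2]
grip_width: 0.0548
```

Run:
```python
from d import *
deltas([(.494,-.390,.12,1.6)])
```

```text
t 5.83 p [ 0.4945 -0.39    0.1242] psi 1.597 zax [-0.     0.002 -1.   ] w 54.8 F [-0.6 -0.7 -2.2] q [-0.67  0.62  0.1   1.06  0.    0.88]
[0.0, -0.5, 4.2] [-0.0, -0.002, -0.003]
```

Call:
{"name": "send_rows", "arguments": {
  "moves": [
    [[0,0,1],[0,0,0],45],
    [[0,0,2],[0,0,0],45],
    [[0,0,3],[0,0,0],45],
    [[0,0,3.5],[0,0,0],45],
    [[0,0,3.5],[0,0,0],45]
  ]
}}

```text
clock: 6.25
eef_pos: [0.4945, -0.39, 0.1209]
tool_rot: [0.698, 0.716, 0.001, -0.001]
ft_force: [0.8, 0.7, -2.2]
grip_width: 0.055
```

Call:
{"name": "send_rows", "arguments": {
  "moves": [
    [[0,0,0.7],[0,0,0],45],
    [[0,0,1.4],[0,0,0],45],
    [[0,0,1.4],[0,0,0],45]
  ]
}}

```text
clock: 6.5
eef_pos: [0.4945, -0.3902, 0.1197]
tool_rot: [0.698, 0.716, 0.001, -0.001]
ft_force: [-0.5, 0.5, -0.8]
grip_width: 0.0546
```

Call:
{"name": "send_rows", "arguments": {
  "moves": [
    [[0,0,1],[0,0,0],45],
    [[0,0,1],[0,0,0],45]
  ]
}}

```text
clock: 6.67
eef_pos: [0.4945, -0.3903, 0.1197]
tool_rot: [0.698, 0.716, 0.001, -0.0]
ft_force: [-2.0, 1.2, 3.9]
grip_width: 0.0548
```

Call:
{"name": "send_rows", "arguments": {
  "moves": [
    [[0,0,0],[0,0,0],60],
    [[0,0,0],[0,0,0],68],
    [[0,0,0],[0,0,0],78],
    [[0,0,0],[0,0,0],85],
    [[0,0,0],[0,0,0],85],
    [[0,0,0],[0,0,0],85],
    [[0,0,-15],[0,0,0],85],
    [[0,0,-40],[0,0,0],85],
    [[0,0,-70],[0,0,0],85],
    [[0,0,-100],[0,0,0],85],
    [[0,0,-130],[0,0,0],85],
    [[0,0,-140],[0,0,0],85]
  ]
}}

```text
clock: 7.67
eef_pos: [0.4958, -0.3916, 0.2652]
tool_rot: [0.698, 0.716, 0.001, 0.004]
ft_force: [-0.4, 0.3, 1.4]
grip_width: 0.0847
```

Run:
```python
from d import *
deltas([(.515,.0465,.26,1.751),(.515,.0465,.109,1.751)])
t=shot('top','t3.png');s=shot('scene','s3.png')
a=cv2.resize(t[190:290,270:510],None,fx=3,fy=3,interpolation=cv2.INTER_CUBIC);b=cv2.resize(s[120:220,330:480],None,fx=2.8,fy=2.8,interpolation=cv2.INTER_CUBIC)
b=cv2.copyMakeBorder(b,0,0,0,a.shape[1]-b.shape[1],cv2.BORDER_CONSTANT)
cv2.imwrite('pics/c3.png',np.vstack([a,b]))
```

```text
t 7.67 p [ 0.4958 -0.3916  0.2652] psi 1.597 zax [ 0.007 -0.004 -1.   ] w 84.7 F [-0.4  0.3  1.4] q [-0.67  0.52  0.31  1.36  0.    0.88]
[437.4, 30.7, 3.7] [0.007, 0.004, -0.154]
[438.0, 29.7, 154.7] [0.007, 0.004, -0.154]
```

View pics/c3.png

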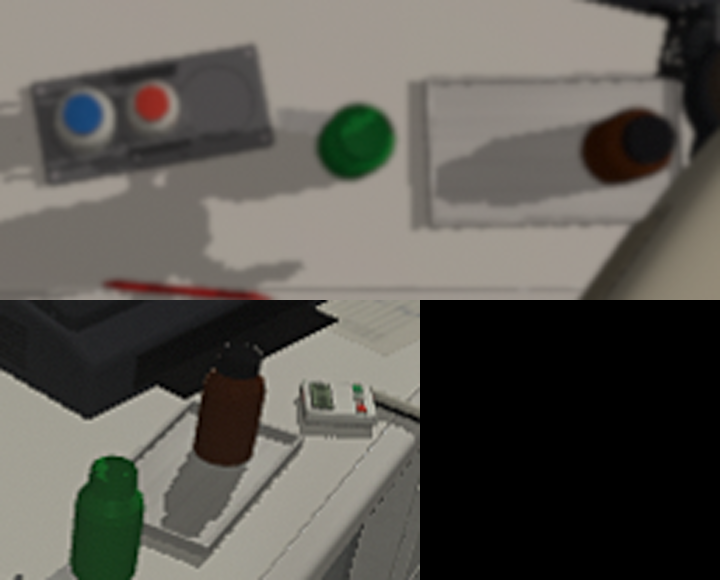

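Brown stands upright on the tray (crop about (628,145)). The emptied seat ring is at top px about (344,222). Next: the medium bottle.

Call:
{"name": "send_rows", "arguments": {
  "moves": [
    [[30,2,0],[0,0,-0.01],85],
    [[68,5,0],[0,0,-0.02],85],
    [[108,8,0],[0,0,-0.04],85],
    [[148,10,0],[0,0,-0.05],85],
    [[188,13,0],[0,0,-0.07],85],
    [[228,16,0],[0,0,-0.08],85],
    [[268,19,0],[0,0,-0.1],85],
    [[308,22,0],[0,0,-0.11],85],
    [[348,24,0],[0,0,-0.13],85],
    [[388,27,0],[0,0,-0.14],85],
    [[420,29,0],[0,0,-0.154],85],
    [[437,30.5,4],[0,0,-0.154],85]
  ]
}}

```text
clock: 8.77
eef_pos: [0.5136, 0.0498, 0.256]
tool_rot: [0.639, 0.769, 0.0, 0.002]
ft_force: [-0.2, -0.6, 0.6]
grip_width: 0.0853
```

Run:
```python
from d import *
print('L seat ring',unproj('top',(344,222.3),.01).round(4))
deltas([(.515,.047,.26,1.751),(.515,.047,.107,1.751)])
```

```text
L seat ring [[ 0.5397 -0.0678  0.01  ]]
t 8.77 p [0.5136 0.0498 0.256 ] psi 1.755 zax [ 0.003 -0.002 -1.   ] w 85.3 F [-0.2 -0.6  0.6] q [ 0.1   0.3  -0.05  1.22 -0.    1.48]
[-3.0, 0.9, -4.0] [0.003, 0.002, 0.004]
[-2.7, 0.5, 149.0] [0.003, 0.002, 0.004]
```

Call:
{"name": "send_rows", "arguments": {
  "moves": [
    [[-2.8,0.6,20],[0,0,0.004],85],
    [[-2.8,0.6,45],[0,0,0.004],85],
    [[-2.8,0.6,70],[0,0,0.004],85],
    [[-2.8,0.6,95],[0,0,0.004],85],
    [[-2.8,0.6,115],[0,0,0.004],85],
    [[-2.8,0.6,130],[0,0,0.004],85],
    [[-2.8,0.6,142],[0,0,0.004],85],
    [[-2.8,0.6,149],[0,0,0.004],85],
    [[-2.8,0.6,149],[0,0,0.004],85]
  ]
}}

```text
clock: 9.52
eef_pos: [0.5126, 0.0467, 0.1038]
tool_rot: [0.64, 0.768, -0.002, -0.001]
ft_force: [0.6, 0.2, 0.7]
grip_width: 0.0852
```

Call:
{"name": "send_rows", "arguments": {
  "moves": [
    [[0,0,0],[0,0,0],70],
    [[0,0,0],[0,0,0],60],
    [[0,0,0],[0,0,0],54],
    [[0,0,0],[0,0,0],48],
    [[0,0,0],[0,0,0],42],
    [[0,0,0],[0,0,0],36],
    [[0,0,0],[0,0,0],36],
    [[0,0,0],[0,0,0],36],
    [[0,0,0],[0,0,0],36]
  ]
}}

```text
clock: 10.27
eef_pos: [0.5135, 0.0468, 0.105]
tool_rot: [0.64, 0.768, -0.001, 0.0]
ft_force: [-0.8, -0.4, 6.2]
grip_width: 0.046
```

Run:
```python
from d import *
deltas([(.515,.047,.26,1.751)])
```

```text
t 10.27 p [0.5135 0.0468 0.105 ] psi 1.751 zax [-0.001 -0.002 -1.   ] w 46.0 F [-0.8 -0.4  6.2] q [ 0.09  0.45 -0.26  0.86 -0.    1.48]
[-0.3, 1.3, -155.0] [-0.001, 0.002, 0.0]
```

Call:
{"name": "send_rows", "arguments": {
  "moves": [
    [[0,0,-6],[0,0,0],36],
    [[0,0,-20],[0,0,0],36],
    [[0,0,-42],[0,0,0],36],
    [[0,0,-66],[0,0,0],36],
    [[0,0,-90],[0,0,0],36],
    [[0,0,-114],[0,0,0],36],
    [[0,0,-134],[0,0,0],36],
    [[0,0,-147],[0,0,0],36],
    [[0,0,-152],[0,0,0],36],
    [[0,0,-152],[0,0,0],36]
  ]
}}

```text
clock: 11.1
eef_pos: [0.5141, 0.0471, 0.2584]
tool_rot: [0.64, 0.768, -0.0, 0.001]
ft_force: [-0.7, -0.3, -1.1]
grip_width: 0.0463
```

Run:
```python
from d import *
deltas([(.494,-.294,.257,1.6)])
```

```text
t 11.1 p [0.5141 0.0471 0.2584] psi 1.751 zax [ 0.002 -0.002 -1.   ] w 46.3 F [-0.7 -0.3 -1.1] q [ 0.09  0.3  -0.04  1.23 -0.    1.48]
[-331.9, -81.1, 1.9] [0.002, 0.002, 0.151]
```

Call:
{"name": "send_rows", "arguments": {
  "moves": [
    [[-12,-3,0],[0,0,0.01],36],
    [[-38,-9,0],[0,0,0.02],36],
    [[-72,-18,0],[0,0,0.03],36],
    [[-108,-27,0],[0,0,0.05],36],
    [[-145,-36,0],[0,0,0.07],36],
    [[-182,-45,0],[0,0,0.09],36],
    [[-219,-54,0],[0,0,0.11],36],
    [[-255,-63,0],[0,0,0.12],36],
    [[-288,-71,0],[0,0,0.14],36],
    [[-312,-77,0],[0,0,0.15],36],
    [[-326,-80,0],[0,0,0.151],36],
    [[-332,-81,0],[0,0,0.151],36]
  ]
}}

```text
clock: 12.1
eef_pos: [0.4928, -0.2963, 0.2573]
tool_rot: [0.698, 0.716, -0.001, -0.0]
ft_force: [0.6, -0.7, -0.2]
grip_width: 0.0461
```

Run:
```python
from d import *
deltas([(.494,-.294,.103,1.6)])
```

```text
t 12.1 p [ 0.4928 -0.2963  0.2573] psi 1.597 zax [-0.001 -0.001 -1.   ] w 46.1 F [ 0.6 -0.7 -0.2] q [-0.54  0.41  0.12  1.28 -0.    1.  ]
[2.3, 1.4, 154.3] [-0.001, 0.001, -0.003]
```

Call:
{"name": "send_rows", "arguments": {
  "moves": [
    [[2,1.5,12],[0,0,0],36],
    [[2,1.5,34],[0,0,0],36],
    [[2,1.5,60],[0,0,0],36],
    [[2,1.5,86],[0,0,0],36],
    [[2,1.5,110],[0,0,0],36],
    [[2,1.5,128],[0,0,0],36],
    [[2,1.5,141],[0,0,0],36],
    [[2,1.5,149],[0,0,0],36],
    [[2,1.5,153],[0,0,0],36],
    [[2,1.5,154],[0,0,0],36],
    [[2,1.5,155],[0,0,0],36],
    [[2,1.5,156],[0,0,0],36]
  ]
}}

```text
clock: 13.1
eef_pos: [0.4948, -0.2945, 0.1023]
tool_rot: [0.698, 0.716, -0.0, 0.001]
ft_force: [-0.0, 0.2, -0.0]
grip_width: 0.0456
```

Call:
{"name": "send_rows", "arguments": {
  "moves": [
    [[0,0,0.7],[0,0,0],36],
    [[0,0,1.4],[0,0,0],36],
    [[0,0,1.4],[0,0,0],36]
  ]
}}

```text
clock: 13.35
eef_pos: [0.4951, -0.2947, 0.1014]
tool_rot: [0.698, 0.716, -0.0, 0.001]
ft_force: [0.1, 0.5, -0.5]
grip_width: 0.0461
```

Call:
{"name": "send_rows", "arguments": {
  "moves": [
    [[0,0,1],[0,0,0],36],
    [[0,0,1.7],[0,0,0],36],
    [[0,0,1.7],[0,0,0],36]
  ]
}}

```text
clock: 13.6
eef_pos: [0.495, -0.2947, 0.0996]
tool_rot: [0.698, 0.716, -0.0, 0.001]
ft_force: [-0.5, 1.2, -1.0]
grip_width: 0.0457
```

Call:
{"name": "send_rows", "arguments": {
  "moves": [
    [[0,0,0.8],[0,0,0],36],
    [[0,0,0.8],[0,0,0],36]
  ]
}}

```text
clock: 13.77
eef_pos: [0.4951, -0.2948, 0.0991]
tool_rot: [0.698, 0.716, -0.0, 0.002]
ft_force: [-0.1, 1.3, 0.6]
grip_width: 0.0458
```

Call:
{"name": "send_rows", "arguments": {
  "moves": [
    [[0,0,0.8],[0,0,0],36],
    [[0,0,0.8],[0,0,0],36]
  ]
}}

```text
clock: 13.93
eef_pos: [0.4951, -0.2948, 0.099]
tool_rot: [0.698, 0.716, -0.0, 0.002]
ft_force: [-2.3, 0.9, 5.1]
grip_width: 0.0461
```

Call:
{"name": "send_rows", "arguments": {
  "moves": [
    [[0,0,0],[0,0,0],52],
    [[0,0,0],[0,0,0],60],
    [[0,0,0],[0,0,0],70],
    [[0,0,0],[0,0,0],80],
    [[0,0,0],[0,0,0],85],
    [[0,0,0],[0,0,0],85],
    [[0,0,-15],[0,0,0],85],
    [[0,0,-40],[0,0,0],85],
    [[0,0,-70],[0,0,0],85],
    [[0,0,-100],[0,0,0],85],
    [[0,0,-130],[0,0,0],85],
    [[0,0,-150],[0,0,0],85]
  ]
}}

```text
clock: 14.93
eef_pos: [0.4954, -0.2948, 0.2523]
tool_rot: [0.698, 0.716, 0.0, 0.004]
ft_force: [0.3, -0.0, -0.2]
grip_width: 0.0851
```

Run:
```python
from d import *
deltas([(.5255,-.006,.25,3.322)])
t=shot('top','t4.png');s=shot('scene','s4.png')
a=cv2.resize(t[195:260,275:365],None,fx=6,fy=6,interpolation=cv2.INTER_CUBIC)
b=cv2.resize(s[120:220,330:480],None,fx=2,fy=2,interpolation=cv2.INTER_CUBIC)
b=cv2.copyMakeBorder(b,0,0,0,a.shape[1]-b.shape[1],cv2.BORDER_CONSTANT)
cv2.imwrite('pics/c4.png',np.vstack([a,b]))
```

```text
t 14.93 p [ 0.4954 -0.2948  0.2523] psi 1.597 zax [ 0.006 -0.004 -1.   ] w 85.1 F [ 0.3 -0.  -0.2] q [-0.54  0.41  0.11  1.26 -0.    1.01]
[287.9, 37.7, 1.2] [0.0, 0.008, -1.725]
```

View pics/c4.png

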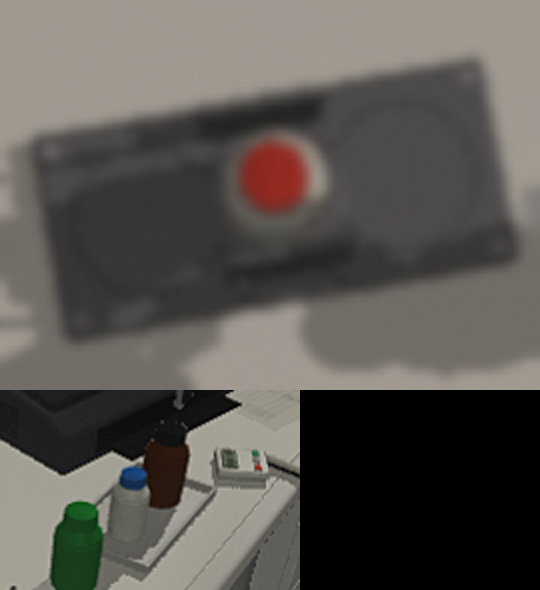

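Both bigger bottles stand upright on the tray. The empty seat rings are at top px (341.9,223.4) and (299.3,232.6), the caddy centre at about (320.6,227.8). Now to the small bottle.

Call:
{"name": "send_rows", "arguments": {
  "moves": [
    [[24,3,0],[0,0,-0.12],85],
    [[48,6,0],[0,0,-0.24],85],
    [[72,9,0],[0,0,-0.36],85],
    [[96,12,0],[0,0,-0.48],85],
    [[120,16,0],[0,0,-0.6],85],
    [[144,19,0],[0,0,-0.72],85],
    [[168,22,0],[0,0,-0.84],85],
    [[192,25,0],[0,0,-0.96],85],
    [[216,28,0],[0,0,-1.08],85],
    [[240,31,0],[0,0,-1.2],85],
    [[264,35,0],[0,0,-1.32],85],
    [[287,37.7,0],[0,0,-1.44],85]
  ]
}}

```text
clock: 16.03
eef_pos: [0.5263, -0.0064, 0.2509]
tool_rot: [0.049, 0.999, -0.003, 0.004]
ft_force: [-0.2, -0.2, 0.1]
grip_width: 0.0852
```

Run:
```python
from d import *
r=unproj('top',[(341.9,223.4),(299.3,232.6)],.01);print('rings',r.round(4).tolist(),r.mean(0).round(4),np.linalg.norm(r[0]-r[1]))
c=unproj('top',np.array([(38,137),(480,60),(515,258),(70,338)])/6+[274.6,194.6],.01);e=(c[0]+c[3]-c[1]-c[2])/2;th=np.arctan2(-e[0],e[1]);m=c.mean(0)
print('caddy',m.round(4),'yaw',th,np.linalg.norm(e),'seats',[(m[:2]+s*np.array([-np.sin(th),np.cos(th)])*.054).round(4).tolist() for s in(-1,0,1)])
deltas([(.5255,-.006,.25,3.322),(.5255,-.006,.102,3.322)])
```

```text
rings [[0.537, -0.0625, 0.01], [0.5144, 0.0434, 0.01]] [ 0.5257 -0.0096  0.01  ] 0.10828183774278514
caddy [ 0.5268 -0.0095  0.01  ] yaw 0.1721980916254351 0.18648084370606874 seats [[0.536, -0.0627], [0.5268, -0.0095], [0.5175, 0.0437]]
t 16.03 p [ 0.5263 -0.0064  0.2509] psi 3.043 zax [ 0.009 -0.007 -1.   ] w 85.2 F [-0.2 -0.2  0.1] q [-0.01  0.32 -0.03  1.21 -0.01  0.09]
[0.9, 0.3, 0.9] [-0.007, 0.008, -0.279]
[2.2, 1.2, 148.9] [-0.007, 0.008, -0.279]
```

Call:
{"name": "send_rows", "arguments": {
  "moves": [
    [[1,0.5,0],[0,0,-0.12],85],
    [[1,0.5,0],[0,0,-0.24],85],
    [[1.5,0.5,10],[-0.007,0.008,-0.279],85],
    [[1.5,0.7,30],[-0.007,0.008,-0.279],85],
    [[1.5,0.7,55],[-0.007,0.008,-0.279],85],
    [[2,1,80],[-0.007,0.008,-0.279],85],
    [[2,1,104],[-0.007,0.008,-0.279],85],
    [[2,1,124],[-0.007,0.008,-0.279],85],
    [[2.2,1.2,138],[-0.007,0.008,-0.279],85],
    [[2.2,1.2,147],[-0.007,0.008,-0.279],85],
    [[2.2,1.2,151],[-0.007,0.008,-0.279],85],
    [[2.2,1.2,151],[-0.007,0.008,-0.279],85]
  ]
}}

```text
clock: 17.03
eef_pos: [0.5247, -0.006, 0.0987]
tool_rot: [-0.09, 0.996, -0.0, -0.001]
ft_force: [-1.1, -0.5, 0.4]
grip_width: 0.0847
```

Run:
```python
from d import *
deltas([(.5255,-.006,.099,3.322)])
```

```text
t 17.03 p [ 0.5247 -0.006   0.0987] psi -2.961 zax [-0.002 -0.    -1.   ] w 84.7 F [-1.1 -0.5  0.4] q [-0.01  0.47 -0.24  0.86 -0.   -0.19]
[-0.8, -0.1, -0.3] [-0.0, -0.002, 0.0]
```

Call:
{"name": "send_rows", "arguments": {
  "moves": [
    [[0,0,0],[0,0,0],70],
    [[0,0,0],[0,0,0],60],
    [[0,0,0],[0,0,0],50],
    [[0,0,0],[0,0,0],45],
    [[0,0,0],[0,0,0],40],
    [[0,0,0],[0,0,0],35],
    [[0,0,0],[0,0,0],30],
    [[0,0,0],[0,0,0],30],
    [[0,0,0],[0,0,0],30],
    [[0,0,0],[0,0,0],30]
  ]
}}

```text
clock: 17.87
eef_pos: [0.5254, -0.0063, 0.1]
tool_rot: [-0.09, 0.996, -0.001, 0.0]
ft_force: [-1.2, -1.0, 5.2]
grip_width: 0.0393
```

Call:
{"name": "send_rows", "arguments": {
  "moves": [
    [[0,0,-5],[0,0,0],30],
    [[0,0,-15],[0,0,0],30],
    [[0,0,-32],[0,0,0],30],
    [[0,0,-54],[0,0,0],30],
    [[0,0,-78],[0,0,0],30],
    [[0,0,-102],[0,0,0],30],
    [[0,0,-122],[0,0,0],30],
    [[0,0,-136],[0,0,0],30],
    [[0,0,-142],[0,0,0],30],
    [[0,0,-142],[0,0,0],30]
  ]
}}

```text
clock: 18.7
eef_pos: [0.5263, -0.0061, 0.2443]
tool_rot: [-0.09, 0.996, -0.001, 0.002]
ft_force: [0.3, 0.3, -1.0]
grip_width: 0.0397
```

Run:
```python
from d import *
from seg import caps
# pan in scene
s=cv2.imread('pics/s0.png');f=s[310:400,170:300].astype(int);b,g,r=f[...,0],f[...,1],f[...,2]
t=cv2.imread('pics/t0.png');print('pan colours',t[247,178],t[247,205],s[357,223],s[395,215])
for n,im,c0 in(('top',t,(178,247)),('scene',s,(223,357))):
    m=(im.astype(int)[...,2]-im.astype(int)[...,1]>2).astype(np.uint8)
    m=cv2.morphologyEx(m,cv2.MORPH_OPEN,np.ones((3,3)))
    _,l,st,ce=cv2.connectedComponentsWithStats(m); i=l[c0[1],c0[0]]
    cn=max(cv2.findContours((l==i).astype(np.uint8),0,1)[0],key=len); h=cv2.convexHull(cn)
    P=unproj(n,h[:,0],.05)[:,:2].astype(np.float32); print(n,i,st[i],ce[i].round(1),cv2.minEnclosingCircle(P),unproj(n,ce[i],.05).round(4))
img=shot('scene','s5.png')
deltas([(.474,.335,.24,3.322)])
```

```text
pan colours [119 119 128] [153 168 169] [112 115 120] [110 125 120]
top 16 [ 159  229   38   37 1141] [177.8 247. ] ((0.47596925497055054, 0.3347735106945038), 0.046554770320653915) [[0.4759 0.335  0.05  ]]
scene 379 [ 196  335   55   48 2070] [222.7 358.4] ((0.48389291763305664, 0.3342939019203186), 0.052275724709033966) [[0.4756 0.3363 0.05  ]]
t 18.75 p [ 0.5256 -0.0061  0.2427] psi -2.961 zax [ 0.002 -0.001 -1.   ] w 39.4 F [ 0.3 -0.3 -1.1] q [-0.01  0.32 -0.04  1.2  -0.   -0.19]
[-10.5, 344.8, 2.3] [-0.001, 0.001, 0.0]
```

Call:
{"name": "send_rows", "arguments": {
  "moves": [
    [[0,12,0],[0,0,0],30],
    [[-1,38,0],[0,0,0],30],
    [[-2,72,0],[0,0,0],30],
    [[-4,108,0],[0,0,0],30],
    [[-5,146,0],[0,0,0],30],
    [[-6,184,0],[0,0,0],30],
    [[-8,222,0],[0,0,0],30],
    [[-9,260,0],[0,0,0],30],
    [[-10,294,0],[0,0,0],30],
    [[-11,322,0],[0,0,0],30],
    [[-12,338,0],[0,0,0],30],
    [[-12.4,345.2,0],[0,0,0],30]
  ]
}}

```text
clock: 19.75
eef_pos: [0.4742, 0.3382, 0.2407]
tool_rot: [-0.092, 0.996, -0.001, -0.0]
ft_force: [0.4, -0.0, -1.1]
grip_width: 0.0399
```

Run:
```python
from d import *
deltas([(.4758,.3357,.146,3.322)])
```

```text
t 19.75 p [0.4742 0.3382 0.2407] psi -2.957 zax [-0.001 -0.002 -1.   ] w 39.9 F [ 0.4 -0.  -1.1] q [ 0.62  0.44  0.12  1.25 -0.    0.44]
[-1.2, -2.5, 94.7] [-0.002, -0.001, 0.004]
```

Call:
{"name": "send_rows", "arguments": {
  "moves": [
    [[-1.2,-2.5,8],[0,0,0.004],30],
    [[-1.2,-2.5,24],[0,0,0.004],30],
    [[-1.2,-2.5,44],[0,0,0.004],30],
    [[-1.2,-2.5,62],[0,0,0.004],30],
    [[-1.2,-2.5,77],[0,0,0.004],30],
    [[-1.2,-2.5,87],[0,0,0.004],30],
    [[-1.2,-2.5,92],[0,0,0.004],30],
    [[-1.2,-2.5,95],[0,0,0.004],30],
    [[-1.2,-2.5,97],[0,0,0.004],30],
    [[-1.2,-2.5,97],[0,0,0.004],30]
  ]
}}

```text
clock: 20.58
eef_pos: [0.4762, 0.3356, 0.144]
tool_rot: [-0.09, 0.996, -0.001, -0.0]
ft_force: [0.1, 0.9, 0.4]
grip_width: 0.0396
```

Run:
```python
from d import *
deltas([(.4758,.3357,.140,3.322)])
s=shot('scene','s6.png')
cv2.imwrite('pics/c6.png',cv2.resize(s[240:450,150:330],None,fx=2.8,fy=2.8,interpolation=cv2.INTER_CUBIC))
```

```text
t 20.58 p [0.4762 0.3356 0.144 ] psi -2.962 zax [-0.    -0.002 -1.   ] w 39.6 F [0.1 0.9 0.4] q [ 0.61  0.51 -0.02  1.03 -0.    0.43]
[0.3, 0.2, 4.0] [-0.002, -0.0, -0.001]
```

View pics/c6.png

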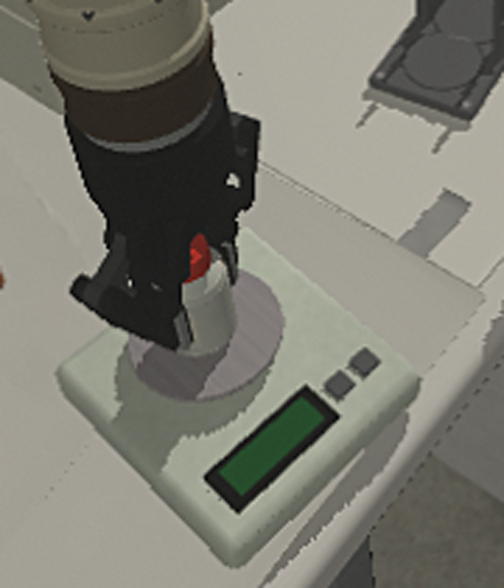

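The small bottle is upright just above the pan (base at crop about (205,342), pan centre about (207,334)). Lowering.

Call:
{"name": "send_rows", "arguments": {
  "moves": [
    [[0.3,0.2,1],[0,0,0],30],
    [[0.3,0.2,2],[0,0,0],30],
    [[0.3,0.2,3],[0,0,0],30],
    [[0.3,0.2,3],[0,0,0],30]
  ]
}}

```text
clock: 20.97
eef_pos: [0.4759, 0.336, 0.1415]
tool_rot: [-0.09, 0.996, -0.001, 0.0]
ft_force: [-0.3, 1.0, -0.6]
grip_width: 0.0396
```

Call:
{"name": "send_rows", "arguments": {
  "moves": [
    [[0,0,0.8],[0,0,0],30],
    [[0,0,0.8],[0,0,0],30]
  ]
}}

```text
clock: 21.13
eef_pos: [0.4758, 0.3361, 0.1406]
tool_rot: [-0.09, 0.996, -0.001, 0.0]
ft_force: [-0.7, -0.2, -0.5]
grip_width: 0.0393
```

Call:
{"name": "send_rows", "arguments": {
  "moves": [
    [[0,0,0.8],[0,0,0],30],
    [[0,0,0.8],[0,0,0],30]
  ]
}}

```text
clock: 21.3
eef_pos: [0.4759, 0.3361, 0.1401]
tool_rot: [-0.09, 0.996, -0.001, 0.0]
ft_force: [-0.9, -1.1, 1.4]
grip_width: 0.0395
```

Contact is at 0.140, as predicted. Releasing gently and rising.

Call:
{"name": "send_rows", "arguments": {
  "moves": [
    [[0,0,0.3],[0,0,0],42],
    [[0,0,0.3],[0,0,0],48],
    [[0,0,0],[0,0,0],56],
    [[0,0,0],[0,0,0],66],
    [[0,0,0],[0,0,0],76],
    [[0,0,0],[0,0,0],80],
    [[0,0,-15],[0,0,0],80],
    [[0,0,-40],[0,0,0],80],
    [[0,0,-70],[0,0,0],80],
    [[0,0,-95],[0,0,0],80],
    [[0,0,-110],[0,0,0],80],
    [[0,0,-114],[0,0,0],80]
  ]
}}

```text
clock: 22.3
eef_pos: [0.477, 0.3372, 0.2579]
tool_rot: [-0.09, 0.996, 0.001, 0.003]
ft_force: [-0.2, 0.1, 0.8]
grip_width: 0.0799
```

Run:
```python
from d import *
deltas([(.495,-.2947,.25,1.6)])
```

```text
t 22.3 p [0.477  0.3372 0.2579] psi -2.961 zax [ 0.006  0.003 -1.   ] w 79.9 F [-0.2  0.1  0.8] q [ 0.62  0.43  0.15  1.29 -0.    0.44]
[95.6, -624.9, 6.3] [0.007, 0.004, 1.722]
```

Call:
{"name": "send_rows", "arguments": {
  "moves": [
    [[5,-33,0],[0,0,0.11],85],
    [[10,-66,0],[0,0,0.22],85],
    [[15,-99,0],[0,0,0.33],85],
    [[20,-132,0],[0,0,0.44],85],
    [[25,-165,0],[0,0,0.55],85],
    [[30,-198,0],[0,0,0.66],85],
    [[35,-231,0],[0,0,0.77],85],
    [[40,-264,0],[0,0,0.88],85],
    [[45,-297,0],[0,0,0.99],85],
    [[50,-330,0],[0,0,1.1],85],
    [[56,-363,0],[0,0,1.21],85],
    [[61,-396,0],[0,0,1.32],85]
  ]
}}

```text
clock: 23.3
eef_pos: [0.4871, -0.0649, 0.2558]
tool_rot: [0.542, 0.84, 0.002, 0.001]
ft_force: [-0.1, 0.4, -0.1]
grip_width: 0.0849
```

Run:
```python
from d import *
t=shot('top','t7.png');s=shot('scene','s7.png')
for n,im,roi,z in(('top',t,(150,220,210,280),.127),('scene',s,(190,270,270,380),.122)):
    f=im.astype(int);from seg import cent
    c,a=cent(im,(f[...,2]>f[...,1]+60)&(f[...,2]>f[...,0]+60),roi);print(n,c,a,unproj(n,c,z).round(4))
deltas([(.495,-.2947,.25,1.6)])
```

```text
top [169.59433962 243.8490566 ] 106 [[0.4757 0.3371 0.127 ]]
scene [214.3875969  332.41085271] 258 [[0.4768 0.3383 0.122 ]]
t 23.4 p [ 0.4874 -0.0674  0.2558] psi 1.994 zax [ 0.005  0.001 -1.   ] w 85.0 F [-0.4  1.2 -0.1] q [-0.14  0.25 -0.11  1.21  0.    1.01]
[-210.4, -86.4, 5.5] [0.005, -0.0, 0.394]
```

Call:
{"name": "send_rows", "arguments": {
  "moves": [
    [[-20,-8,0],[0,0,0.04],85],
    [[-48,-20,0],[0,0,0.1],85],
    [[-80,-33,0],[0,0,0.16],85],
    [[-112,-46,0],[0,0,0.22],85],
    [[-144,-59,0],[0,0,0.28],85],
    [[-172,-71,0],[0,0,0.34],85],
    [[-194,-80,2],[0,0,0.394],85],
    [[-207,-85,4],[0,0,0.394],85],
    [[-210.4,-86.4,5],[0,0,0.394],85],
    [[-210.4,-86.4,5],[0,0,0.394],85]
  ]
}}

```text
clock: 24.23
eef_pos: [0.4948, -0.2944, 0.2493]
tool_rot: [0.696, 0.718, 0.002, 0.0]
ft_force: [0.2, 0.1, 0.1]
grip_width: 0.0852
```

Run:
```python
from d import *
t=shot('top','t8.png');s=shot('scene','s8.png')
b=cv2.resize(s[200:290,265:365],None,fx=6,fy=6,interpolation=cv2.INTER_CUBIC);cv2.imwrite('pics/c8.png',b)
deltas([(.495,-.2947,.099,1.6)])
```

```text
t 24.33 p [ 0.495  -0.2932  0.25  ] psi 1.602 zax [ 0.004  0.003 -1.   ] w 84.9 F [-0.5  0.2  0.5] q [-0.54  0.42  0.11  1.26  0.    1.  ]
[-1.9, -0.6, 151.0] [0.004, -0.003, 0.002]
```

View pics/c8.png

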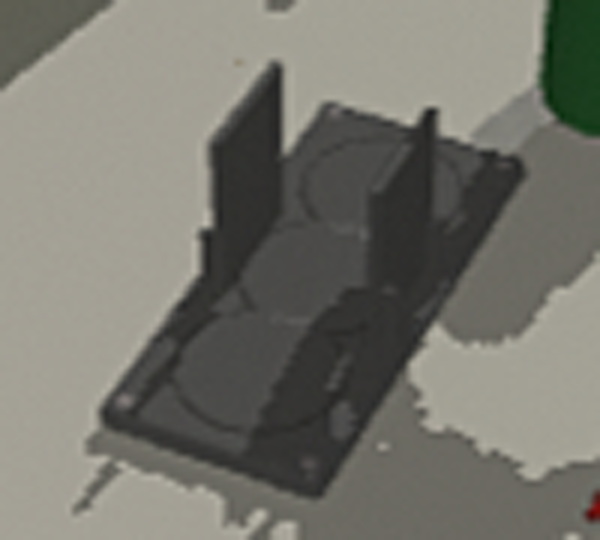

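The empty caddy shows both end rings in the scene view. I'll fit the rings in both pictures.

Run:
```python
from d import *
from scipy.optimize import minimize
a=np.linspace(0,2*np.pi,120,endpoint=False)
def samp(n,g,c,r):
    P=np.c_[c[0]+r*np.cos(a),c[1]+r*np.sin(a),np.full(len(a),.010)];q=proj(n,P).astype(np.float32)
    return cv2.remap(g,q[None,:,0],q[None,:,1],cv2.INTER_CUBIC)[0]
for n,f in(('top','t8.png'),('scene','s8.png')):
    g=cv2.cvtColor(cv2.imread('pics/'+f),cv2.COLOR_BGR2GRAY).astype(np.float32)
    for nm,c0 in(('L',(.536,-.0620)),('M',(.516,.0445))):
        best=[]
        for rad in(.0305,.0315):
          for dx in np.arange(-7,7.1,.5):
            for dy in np.arange(-7,7.1,.5):
                c=(c0[0]+dx/1e3,c0[1]+dy/1e3)
                d=(samp(n,g,c,rad)-.5*samp(n,g,c,rad-.004)-.5*samp(n,g,c,rad+.004)); best.append((np.clip(d,-8,8).mean(),rad,*c))
        best.sort();print(n,nm,np.round(best[:4],4).tolist())
c=unproj('scene',np.array([(105,412),(320,485),(524,165),(328,104)])/6+[264.6,199.6],.01);e=(c[0]+c[1]-c[2]-c[3])/2;th=np.arctan2(-e[0],e[1]);m=c.mean(0)
print('S caddy',m.round(4),th,np.linalg.norm(e),[(m[:2]+s*np.array([-np.sin(th),np.cos(th)])*.054).round(4).tolist() for s in(-1,0,1)])
```

```text
Traceback (most recent call last):
  File "h.py", line 8, in proj
    c,R,t=K(n); p=np.atleast_2d(X)@R.T+t; s=p[:,:2]/p[:,2:]; s=s*(1+c['k1']*(s**2).sum(1,keepdims=True))
          ~^^^
  File "h.py", line 6, in K
    c=get_calibration(n); return c,np.array(c['R']),np.array(c['t'])
ValueError: time passes only in moves, steps and waits
```

Call:
{"name": "send_rows", "arguments": {
  "moves": [
    [[-1.9,-0.6,20],[0,0,0],85],
    [[-1.9,-0.6,45],[0,0,0],85],
    [[-1.9,-0.6,70],[0,0,0],85],
    [[-1.9,-0.6,95],[0,0,0],85],
    [[-1.9,-0.6,117],[0,0,0],85],
    [[-1.9,-0.6,133],[0,0,0],85],
    [[-1.9,-0.6,144],[0,0,0],85],
    [[-1.9,-0.6,149],[0,0,0],85],
    [[-1.9,-0.6,150],[0,0,0],85],
    [[-1.9,-0.6,150],[0,0,0],85]
  ]
}}

```text
clock: 25.17
eef_pos: [0.4956, -0.2943, 0.1007]
tool_rot: [0.696, 0.718, 0.002, 0.001]
ft_force: [0.8, -0.5, 0.2]
grip_width: 0.085
```

Call:
{"name": "send_rows", "arguments": {
  "moves": [
    [[0,0,0],[0,0,0],70],
    [[0,0,0],[0,0,0],60],
    [[0,0,0],[0,0,0],54],
    [[0,0,0],[0,0,0],48],
    [[0,0,0],[0,0,0],42],
    [[0,0,0],[0,0,0],36],
    [[0,0,0],[0,0,0],36],
    [[0,0,0],[0,0,0],36],
    [[0,0,0],[0,0,0],36]
  ]
}}

```text
clock: 25.92
eef_pos: [0.496, -0.2948, 0.1018]
tool_rot: [0.696, 0.718, 0.003, 0.002]
ft_force: [-2.0, 1.0, 6.0]
grip_width: 0.0461
```

```bash
sed -i 's/^def K(n):/from functools import lru_cache\n@lru_cache\ndef K(n):/' h.py
cat > ring.py <<'E'
from d import *
a=np.linspace(0,2*np.pi,120,endpoint=False)
def samp(n,g,c,r):
    P=np.c_[c[0]+r*np.cos(a),c[1]+r*np.sin(a),np.full(len(a),.010)];q=proj(n,P).astype(np.float32)
    return cv2.remap(g,q[None,:,0],q[None,:,1],cv2.INTER_CUBIC)[0]
for n,f in(('top','t8.png'),('scene','s8.png')):
    g=cv2.cvtColor(cv2.imread('pics/'+f),cv2.COLOR_BGR2GRAY).astype(np.float32)
    for nm,c0 in(('L',(.536,-.0620)),('M',(.516,.0445))):
        best=[]
        for rad in(.0305,.0315):
          for dx in np.arange(-7,7.1,.5):
            for dy in np.arange(-7,7.1,.5):
                c=(c0[0]+dx/1e3,c0[1]+dy/1e3)
                d=(samp(n,g,c,rad)-.5*samp(n,g,c,rad-.004)-.5*samp(n,g,c,rad+.004)); best.append((np.clip(d,-8,8).mean(),rad,*c))
        best.sort();print(n,nm,np.round(best[:4],4).tolist())
c=unproj('scene',np.array([(105,412),(320,485),(524,165),(328,104)])/6+[264.6,199.6],.01);e=(c[0]+c[1]-c[2]-c[3])/2;th=np.arctan2(-e[0],e[1]);m=c.mean(0)
print('S caddy',m.round(4),th,np.linalg.norm(e),[(m[:2]+s*np.array([-np.sin(th),np.cos(th)])*.054).round(4).tolist() for s in(-1,0,1)])
deltas([(.495,-.2947,.26,1.6)])
E
python3 ring.py
```

```text
top L [[-2.2881, 0.0315, 0.5355, -0.061], [-2.2685, 0.0315, 0.5355, -0.0615], [-2.2527, 0.0315, 0.535, -0.061], [-2.2318, 0.0315, 0.535, -0.0615]]
top M [[-3.1782, 0.0315, 0.5175, 0.0435], [-3.1655, 0.0315, 0.5175, 0.043], [-3.1386, 0.0315, 0.518, 0.0435], [-3.1089, 0.0315, 0.518, 0.043]]
scene L [[-5.1298, 0.0305, 0.536, -0.0615], [-5.1267, 0.0305, 0.536, -0.062], [-5.0305, 0.0305, 0.5365, -0.062], [-5.0295, 0.0305, 0.5365, -0.0615]]
scene M [[-5.8482, 0.0315, 0.518, 0.0435], [-5.8409, 0.0315, 0.518, 0.043], [-5.8175, 0.0315, 0.5175, 0.0435], [-5.7779, 0.0315, 0.5175, 0.043]]
S caddy [ 0.5248 -0.0072  0.01  ] 0.1748361815820361 0.1860789161033248 [[0.5342, -0.0603], [0.5248, -0.0072], [0.5154, 0.046]]
t 25.92 p [ 0.496  -0.2948  0.1018] psi 1.603 zax [ 0.006  0.001 -1.   ] w 46.1 F [-2.  1.  6.] q [-0.54  0.55 -0.09  0.93  0.    1.  ]
[0.3, -0.0, -158.2] [0.006, -0.001, 0.003]
```

Both cameras agree on seat centres within 1 mm: L (0.5357,-0.0617), M (0.5177,0.0438). Lifting the medium bottle.

Call:
{"name": "send_rows", "arguments": {
  "moves": [
    [[0,0,-6],[0,0,0],36],
    [[0,0,-20],[0,0,0],36],
    [[0,0,-42],[0,0,0],36],
    [[0,0,-66],[0,0,0],36],
    [[0,0,-90],[0,0,0],36],
    [[0,0,-114],[0,0,0],36],
    [[0,0,-136],[0,0,0],36],
    [[0,0,-152],[0,0,0],36],
    [[0,0,-158],[0,0,0],36],
    [[0,0,-158],[0,0,0],36]
  ]
}}

```text
clock: 26.75
eef_pos: [0.4957, -0.2954, 0.2616]
tool_rot: [0.696, 0.718, 0.003, 0.003]
ft_force: [0.5, -0.2, -0.8]
grip_width: 0.0457
```

Run:
```python
from d import *
deltas([(.5177,.0433,.26,1.745)])
```

```text
t 26.75 p [ 0.4957 -0.2954  0.2616] psi 1.603 zax [ 0.009 -0.001 -1.   ] w 45.7 F [ 0.5 -0.2 -0.8] q [-0.54  0.41  0.13  1.28  0.    1.  ]
[337.8, 32.9, 1.6] [0.009, 0.001, -0.142]
```

Call:
{"name": "send_rows", "arguments": {
  "moves": [
    [[12,1,0],[0,0,-0.01],36],
    [[38,4,0],[0,0,-0.02],36],
    [[72,7,0],[0,0,-0.03],36],
    [[108,10,0],[0,0,-0.05],36],
    [[145,14,0],[0,0,-0.07],36],
    [[183,18,0],[0,0,-0.09],36],
    [[221,22,0],[0,0,-0.1],36],
    [[258,25,0],[0,0,-0.11],36],
    [[292,28,0],[0,0,-0.12],36],
    [[318,31,0],[0,0,-0.135],36],
    [[332,32.5,0],[0,0,-0.142],36],
    [[337.8,33,0],[0,0,-0.142],36]
  ]
}}

```text
clock: 27.75
eef_pos: [0.5165, 0.0464, 0.2598]
tool_rot: [0.641, 0.767, 0.002, 0.002]
ft_force: [0.0, 0.7, -0.6]
grip_width: 0.0458
```

Run:
```python
from d import *
deltas([(.5177,.0433,.112,1.745)])
```

```text
t 27.75 p [0.5165 0.0464 0.2598] psi 1.749 zax [ 0.006  0.    -1.   ] w 45.8 F [ 0.   0.7 -0.6] q [ 0.09  0.3  -0.04  1.23 -0.    1.48]
[-3.1, -0.2, 147.8] [0.005, 0.001, 0.004]
```

Call:
{"name": "send_rows", "arguments": {
  "moves": [
    [[-3.1,0.3,8],[0,0,0],36],
    [[-3.1,0.2,26],[0,0,0],36],
    [[-3.1,0.1,50],[0,0,0],36],
    [[-3.1,0,75],[0,0,0],36],
    [[-3.1,-0.1,99],[0,0,0],36],
    [[-3.1,-0.2,119],[0,0,0],36],
    [[-3.1,-0.2,134],[0,0,0],36],
    [[-3.1,-0.2,143],[0,0,0],36],
    [[-3.1,-0.2,147],[0,0,0],36],
    [[-3.1,-0.2,148],[0,0,0],36],
    [[-3.1,-0.2,148],[0,0,0],36]
  ]
}}

```text
clock: 28.67
eef_pos: [0.5178, 0.0428, 0.1119]
tool_rot: [0.641, 0.767, 0.002, 0.002]
ft_force: [-0.6, -0.5, -0.3]
grip_width: 0.0458
```

Run:
```python
from d import *
deltas([(.5177,.0433,.108,1.745)])
```

```text
t 28.67 p [0.5178 0.0428 0.1119] psi 1.749 zax [ 0.006 -0.    -1.   ] w 45.8 F [-0.6 -0.5 -0.3] q [ 0.08  0.44 -0.25  0.88 -0.    1.48]
[0.5, -0.1, 3.9] [0.006, 0.001, 0.004]
```

Call:
{"name": "send_rows", "arguments": {
  "moves": [
    [[0.5,0,1],[0,0,0],36],
    [[0.5,0,2],[0,0,0],36],
    [[0.5,0,2.7],[0,0,0],36],
    [[0.5,0,2.7],[0,0,0],36]
  ]
}}

```text
clock: 29.0
eef_pos: [0.518, 0.0434, 0.1096]
tool_rot: [0.641, 0.767, 0.002, 0.003]
ft_force: [0.4, 0.4, -0.7]
grip_width: 0.046
```

Call:
{"name": "send_rows", "arguments": {
  "moves": [
    [[0,0,0.9],[0,0,0],36],
    [[0,0,0.9],[0,0,0],36]
  ]
}}

```text
clock: 29.17
eef_pos: [0.5181, 0.0435, 0.1089]
tool_rot: [0.641, 0.767, 0.002, 0.003]
ft_force: [-0.9, -0.3, 0.1]
grip_width: 0.0459
```

Call:
{"name": "send_rows", "arguments": {
  "moves": [
    [[0,0,0.8],[0,0,0],36],
    [[0,0,0.8],[0,0,0],36]
  ]
}}

```text
clock: 29.33
eef_pos: [0.5181, 0.0435, 0.108]
tool_rot: [0.641, 0.767, 0.002, 0.003]
ft_force: [0.2, 0.4, -0.3]
grip_width: 0.0459
```

Call:
{"name": "send_rows", "arguments": {
  "moves": [
    [[0,0,0.7],[0,0,0],36],
    [[0,0,0.7],[0,0,0],36]
  ]
}}

```text
clock: 29.5
eef_pos: [0.5182, 0.0435, 0.1078]
tool_rot: [0.641, 0.767, 0.002, 0.003]
ft_force: [-1.8, -1.2, 2.3]
grip_width: 0.0464
```

Contact. Release and rise.

Call:
{"name": "send_rows", "arguments": {
  "moves": [
    [[0,0,0.2],[0,0,0],49],
    [[0,0,0],[0,0,0],56],
    [[0,0,0],[0,0,0],66],
    [[0,0,0],[0,0,0],76],
    [[0,0,0],[0,0,0],85],
    [[0,0,0],[0,0,0],85],
    [[0,0,-15],[0,0,0],85],
    [[0,0,-40],[0,0,0],85],
    [[0,0,-70],[0,0,0],85],
    [[0,0,-100],[0,0,0],85],
    [[0,0,-130],[0,0,0],85],
    [[0,0,-145],[0,0,0],85]
  ]
}}

```text
clock: 30.5
eef_pos: [0.5183, 0.0436, 0.2568]
tool_rot: [0.641, 0.767, 0.004, 0.005]
ft_force: [0.7, 0.5, 0.2]
grip_width: 0.0847
```

Run:
```python
from d import *
deltas([(.4945,-.390,.26,1.6)])
```

```text
t 30.5 p [0.5183 0.0436 0.2568] psi 1.749 zax [ 0.013  0.    -1.   ] w 84.7 F [0.7 0.5 0.2] q [ 0.08  0.3  -0.04  1.22 -0.    1.48]
[-422.5, -100.3, -3.7] [0.013, 0.001, 0.149]
```

Call:
{"name": "send_rows", "arguments": {
  "moves": [
    [[-25,-6,0],[0.013,0,0.01],85],
    [[-62,-15,0],[0.013,0,0.02],85],
    [[-101,-24,0],[0.013,0,0.03],85],
    [[-140,-33,0],[0.013,0,0.05],85],
    [[-179,-42,0],[0.013,0,0.06],85],
    [[-218,-52,0],[0.013,0,0.08],85],
    [[-257,-61,0],[0.013,0,0.09],85],
    [[-296,-70,0],[0.013,0,0.11],85],
    [[-335,-79,-1],[0.013,0,0.12],85],
    [[-374,-89,-2],[0.013,0,0.135],85],
    [[-406,-96,-3],[0.013,0,0.149],85],
    [[-422.5,-100.3,-3.7],[0.013,0,0.149],85]
  ]
}}

```text
clock: 31.5
eef_pos: [0.4935, -0.3941, 0.2595]
tool_rot: [0.698, 0.716, -0.001, 0.001]
ft_force: [-0.3, 0.4, 0.2]
grip_width: 0.0846
```

Run:
```python
from d import *
from seg import caps
t=shot('top','t9.png');s=shot('scene','s9.png')
for n,im,roi,z in(('top',t,(275,205,362,245),.099),('scene',s,(285,200,350,275),.094)):
    try: c,a=caps(im,roi)['blue'];print(n,c.round(1),a,unproj(n,c,z).round(4))
    except Exception as e: print(n,e)
deltas([(.4945,-.390,.1197,1.6)])
```

```text
top attempt to get argmax of an empty sequence
scene attempt to get argmax of an empty sequence
t 31.6 p [ 0.4936 -0.3934  0.2592] psi 1.595 zax [-0.    -0.002 -1.   ] w 85.3 F [-0.5  1.1 -0.1] q [-0.67  0.52  0.31  1.35 -0.    0.87]
[3.6, 1.0, 139.5] [-0.0, 0.002, -0.005]
```

Run:
```python
from d import *
from seg import cent
for n,im,roi,z in(('top',cv2.imread('pics/t9.png'),(275,205,362,245),.099),('scene',cv2.imread('pics/s9.png'),(285,200,350,275),.094)):
    f=im.astype(int);c,a=cent(im,(f[...,0]>f[...,2]+40)&(f[...,0]>f[...,1]+15),roi);print(n,c.round(1),a,unproj(n,c,z).round(4))
```

```text
top [299.  226.8] 128 [[0.5175 0.0424 0.099 ]]
scene [307.8 232. ] 193 [[0.5158 0.0444 0.094 ]]
```

Call:
{"name": "send_rows", "arguments": {
  "moves": [
    [[3.6,1,20],[0,0,0],85],
    [[3.6,1,45],[0,0,0],85],
    [[3.6,1,70],[0,0,0],85],
    [[3.6,1,92],[0,0,0],85],
    [[3.6,1,111],[0,0,0],85],
    [[3.6,1,125],[0,0,0],85],
    [[3.6,1,134],[0,0,0],85],
    [[3.6,1,138],[0,0,0],85],
    [[3.6,1,139],[0,0,0],85],
    [[3.6,1,139],[0,0,0],85]
  ]
}}

```text
clock: 32.43
eef_pos: [0.4949, -0.3898, 0.1208]
tool_rot: [0.698, 0.716, -0.001, 0.001]
ft_force: [-1.6, -0.7, 0.1]
grip_width: 0.0848
```

Call:
{"name": "send_rows", "arguments": {
  "moves": [
    [[0,0,0],[0,0,0],75],
    [[0,0,0],[0,0,0],67],
    [[0,0,0],[0,0,0],60],
    [[0,0,0],[0,0,0],52],
    [[0,0,0],[0,0,0],45],
    [[0,0,0],[0,0,0],45],
    [[0,0,0],[0,0,0],45],
    [[0,0,0],[0,0,0],45]
  ]
}}

```text
clock: 33.1
eef_pos: [0.4952, -0.3903, 0.1223]
tool_rot: [0.698, 0.716, -0.0, 0.002]
ft_force: [-2.2, 1.0, 5.6]
grip_width: 0.055
```

Call:
{"name": "send_rows", "arguments": {
  "moves": [
    [[0,0,-5],[0,0,0],45],
    [[0,0,-16],[0,0,0],45],
    [[0,0,-36],[0,0,0],45],
    [[0,0,-60],[0,0,0],45],
    [[0,0,-84],[0,0,0],45],
    [[0,0,-108],[0,0,0],45],
    [[0,0,-130],[0,0,0],45],
    [[0,0,-144],[0,0,0],45],
    [[0,0,-150],[0,0,0],45],
    [[0,0,-150],[0,0,0],45]
  ]
}}

```text
clock: 33.93
eef_pos: [0.4954, -0.3902, 0.2745]
tool_rot: [0.698, 0.716, -0.0, 0.004]
ft_force: [-0.6, 0.3, -2.5]
grip_width: 0.0549
```

Run:
```python
from d import *
deltas([(.5357,-.0615,.27,1.745)])
```

```text
t 33.93 p [ 0.4954 -0.3902  0.2745] psi 1.596 zax [ 0.005 -0.006 -1.   ] w 54.9 F [-0.6  0.3 -2.5] q [-0.67  0.51  0.33  1.38 -0.    0.88]
[327.6, 48.4, 2.9] [0.005, 0.006, -0.149]
```

Medium's cap centre measures (0.5167,0.0434), about 1 mm from the seat centre. Carrying the large bottle back.

Call:
{"name": "send_rows", "arguments": {
  "moves": [
    [[12,2,0],[0,0,-0.01],45],
    [[36,5,0],[0,0,-0.02],45],
    [[69,10,0],[0,0,-0.03],45],
    [[104,15,0],[0,0,-0.05],45],
    [[140,20,0],[0,0,-0.07],45],
    [[177,26,0],[0,0,-0.09],45],
    [[214,32,0],[0,0,-0.1],45],
    [[250,37,0],[0,0,-0.12],45],
    [[282,42,0],[0,0,-0.13],45],
    [[307,45,0],[0,0,-0.14],45],
    [[321,47.5,0],[0,0,-0.149],45],
    [[327.6,48.4,0],[0,0,-0.149],45]
  ]
}}

```text
clock: 34.93
eef_pos: [0.5347, -0.0582, 0.2712]
tool_rot: [0.641, 0.767, -0.001, 0.002]
ft_force: [-0.1, -0.3, -2.7]
grip_width: 0.0549
```

Run:
```python
from d import *
deltas([(.5357,-.0613,.132,1.745)])
```

```text
t 34.93 p [ 0.5347 -0.0582  0.2712] psi 1.749 zax [ 0.002 -0.004 -1.   ] w 54.9 F [-0.1 -0.3 -2.7] q [-0.11  0.33  0.04  1.28 -0.    1.29]
[-2.6, 0.3, 139.2] [0.001, 0.005, 0.004]
```

Call:
{"name": "send_rows", "arguments": {
  "moves": [
    [[-3,0.3,8],[0,0,0],45],
    [[-3,0.3,26],[0,0,0],45],
    [[-3,0.3,50],[0,0,0],45],
    [[-2.8,0.3,74],[0,0,0],45],
    [[-2.7,0.3,96],[0,0,0],45],
    [[-2.6,0.3,114],[0,0,0],45],
    [[-2.6,0.3,127],[0,0,0],45],
    [[-2.6,0.3,135],[0,0,0],45],
    [[-2.6,0.3,138],[0,0,0],45],
    [[-2.6,0.3,139],[0,0,0],45],
    [[-2.6,0.3,139],[0,0,0],45]
  ]
}}

```text
clock: 35.85
eef_pos: [0.5358, -0.0618, 0.1323]
tool_rot: [0.642, 0.767, -0.001, 0.002]
ft_force: [-0.2, -0.4, -1.8]
grip_width: 0.0546
```

Run:
```python
from d import *
deltas([(.5357,-.0613,.128,1.745)])
```

```text
t 35.85 p [ 0.5358 -0.0618  0.1323] psi 1.748 zax [ 0.002 -0.004 -1.   ] w 54.6 F [-0.2 -0.4 -1.8] q [-0.11  0.45 -0.17  0.95 -0.    1.28]
[0.5, -0.0, 4.3] [0.001, 0.005, 0.003]
```

Call:
{"name": "send_rows", "arguments": {
  "moves": [
    [[0.4,0,1],[0,0,0],45],
    [[0.4,0,2],[0,0,0],45],
    [[0.4,0,3],[0,0,0],45],
    [[0.4,0,3],[0,0,0],45]
  ]
}}

```text
clock: 36.18
eef_pos: [0.5359, -0.0614, 0.1297]
tool_rot: [0.642, 0.767, -0.001, 0.003]
ft_force: [0.3, -0.2, -2.0]
grip_width: 0.0548
```

Call:
{"name": "send_rows", "arguments": {
  "moves": [
    [[0,0,0.9],[0,0,0],45],
    [[0,0,0.9],[0,0,0],45]
  ]
}}

```text
clock: 36.35
eef_pos: [0.536, -0.0613, 0.1289]
tool_rot: [0.642, 0.767, -0.001, 0.003]
ft_force: [-0.1, 0.5, -2.0]
grip_width: 0.0547
```

Call:
{"name": "send_rows", "arguments": {
  "moves": [
    [[0,0,0.8],[0,0,0],45],
    [[0,0,0.8],[0,0,0],45]
  ]
}}

```text
clock: 36.52
eef_pos: [0.5361, -0.0613, 0.1283]
tool_rot: [0.641, 0.767, -0.001, 0.003]
ft_force: [-0.4, 0.8, -1.4]
grip_width: 0.0547
```

Call:
{"name": "send_rows", "arguments": {
  "moves": [
    [[0,0,0.9],[0,0,0],45],
    [[0,0,0.9],[0,0,0],45]
  ]
}}

```text
clock: 36.68
eef_pos: [0.5361, -0.0614, 0.1282]
tool_rot: [0.642, 0.767, -0.001, 0.003]
ft_force: [-3.3, -0.7, 4.1]
grip_width: 0.0546
```

Call:
{"name": "send_rows", "arguments": {
  "moves": [
    [[0,0,0],[0,0,0],58],
    [[0,0,0],[0,0,0],64],
    [[0,0,0],[0,0,0],72],
    [[0,0,0],[0,0,0],80],
    [[0,0,0],[0,0,0],85],
    [[0,0,0],[0,0,0],85],
    [[0,0,-15],[0,0,0],85],
    [[0,0,-40],[0,0,0],85],
    [[0,0,-70],[0,0,0],85],
    [[0,0,-100],[0,0,0],85],
    [[0,0,-130],[0,0,0],85],
    [[0,0,-145],[0,0,0],85]
  ]
}}

```text
clock: 37.68
eef_pos: [0.5368, -0.0608, 0.2773]
tool_rot: [0.642, 0.767, 0.001, 0.005]
ft_force: [0.8, -0.6, 1.3]
grip_width: 0.0852
```

Call:
{"name": "send_rows", "arguments": {
  "moves": [
    [[-30,0,0],[0,0,0],85],
    [[-65,0,0],[0,0,0],85],
    [[-100,0,0],[0,0,0],85],
    [[-135,0,0],[0,0,0],85],
    [[-170,0,0],[0,0,0],85],
    [[-205,0,0],[0,0,0],85],
    [[-240,0,0],[0,0,0],85],
    [[-270,0,0],[0,0,0],85],
    [[-290,0,0],[0,0,0],85],
    [[-300,0,0],[0,0,0],85],
    [[-300,0,0],[0,0,0],85]
  ]
}}

```text
clock: 38.6
eef_pos: [0.5895, -0.3588, 0.2782]
tool_rot: [0.643, 0.766, 0.001, 0.005]
ft_force: [0.8, 0.2, -0.7]
grip_width: 0.085
```

Run:
```python
from d import *
from seg import cent
t=shot('top','t10.png');s=shot('scene','s10.png')
for n,im,z0 in(('top',t,0),('scene',s,-.005)):
    f=im.astype(int);B,G,R=f[...,0],f[...,1],f[...,2]
    r1,r2=((275,205,362,245),(150,220,210,280)) if n=='top' else ((285,180,350,275),(190,270,270,380))
    for nm,m,roi,z in(('blue',(B>R+40)&(B>G+15),r1,.099),('red',(R>G+60)&(R>B+60),r2,.127)):
        c,a=cent(im,m,roi);print(n,nm,c.round(1),a,unproj(n,c,z+z0).round(4))
a=cv2.resize(t[195:250,275:365],None,fx=5,fy=5,interpolation=cv2.INTER_CUBIC);cv2.imwrite('pics/c10.png',a)
deltas([])
```

```text
top blue [299.1 226.8] 110 [[0.5174 0.0422 0.099 ]]
top red [169.6 243.8] 78 [[0.4758 0.3371 0.127 ]]
scene blue [307.6 232.3] 178 [[0.5157 0.0454 0.094 ]]
scene red [213.3 335.7] 127 [[0.4738 0.3436 0.122 ]]
t 38.7 p [ 0.5896 -0.3561  0.2787] psi 1.748 zax [ 0.009 -0.005 -1.   ] w 85.0 F [ 0.4 -0.3 -0.3] q [-0.54  0.64  0.56  1.48  0.    0.85]
```

View pics/c10.png

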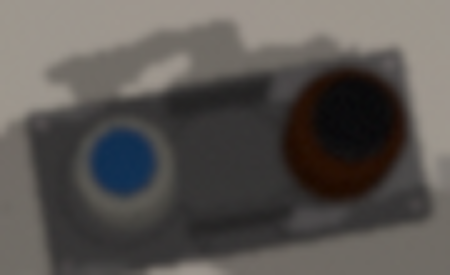

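View pics/s10.png

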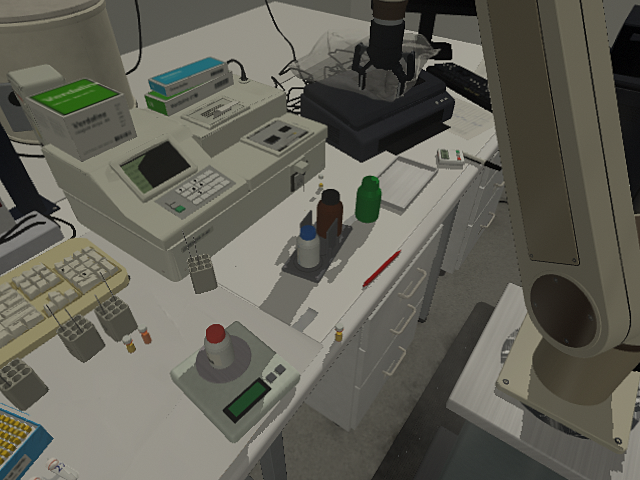

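Final picture: brown (331,213) and blue-capped (308,245) are upright in their seats, red-capped (216,345) is upright on the pan. Pen, block, tube and green bottle are at the same pixels as at the start, and the gripper is clear. Handing in.

```bash
python3 -c "
from workcell import order
print(order.job_done())"
```

```text
the job is handed in; nothing more can be done
None
```

The job is done and handed in at about 39 s. I moved the large brown bottle and then the medium bottle onto the tray, and stood the small one on the balance pan. Then I put the medium and the large bottle back in their own seats.

**Last checks**
- **Small bottle:** it stands upright on the pan, about 2 mm from the centre in the top view. In the final scene view the automatic fit of its red cap was off by about 8 mm. It covered only half the cap's area, and the earlier scene fit was within about 3 mm.
- **Medium bottle:** it stands upright about 1–2 mm from its seat centre.
- **Large bottle:** it stands upright. The jaws set it down within 1 mm of the seat centre, while a by-eye reading of its cap suggests 2–3 mm.
- **Bystanders:** the pen, cuvette block, tube and green look-alike appear where they started, judged by eye.
- **Forces:** wrist readings at the end of each move stayed under about 7 N. The gripper was clear of everything at hand-in.

**What went wrong on the way**
- One measuring script failed on too many calibration calls, and I re-ran it with the values stored.
- I sent several scripts in the same batch as arm moves. Each appears to have run before or after its moves, not during them.

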